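# Set the mantelpiece display

## Robot

A 7-joint arm with a two-finger parallel gripper is mounted at the origin on the work surface. World frame = base frame: x ahead of the robot, y to its left, z up, the work surface at z = 0. Lengths are in mm, angles in rad, forces in N, time in s.
With the tool pointing down it reaches from about 425 to 1025 mm from the base axis. Payload 9.4 kg.
Tool frame: the origin (TCP) lies between the finger pads, 19 mm behind the fingertips; this is the grasp point; z points along the fingers, y is the line along which they close (so a half turn about z gives the same grasp; the last joint's range is limited). The gripper opens to 85 mm and grips with 20 to 120 N. Pads are 22 mm wide; open, the fingers measure 114 mm over their backs; the gripper's body (76 mm by 85 mm) begins 54 mm behind the grasp point. The pads swing forward as they close: fully open they stand 13 mm farther back than shut.
Start: joints at [-1.373, 0.599, -0.003, 1.599, 0.002, 0.943, -0.08], TCP at [196.735, 697.796, 249.975] pointing down, gripper open.
Joint ranges: [-2.57, 2.57], [-0.35, 1.97], [-1.29, 1.29], [0.11, 2.56], [-1.05, 4.19], [0.11, 1.86], [-2.63, 2.63]. Speed limits (rad/s): [2.22, 2.22, 3.01, 3.01, 3.14, 3.14, 3.14].

## Interface

Orientations are given as a unit quaternion [x, y, z, w].
In Python, from cell import observe, grab_frame, job_done gives the robot as it stands.
- The arm moves only by the tool play_rows, never from a script. Its arguments are lists of equal length, an entry for each row: "translation": the shift along the tool's x, y, z normalised to -1 to 1, where 1 is 0.075 m, a list of three; "angular": the turn, a rotation vector about the tool's x, y, z normalised to -1 to 1, where 1 is 180 degrees, a list of three; "claw": the closure, from -1 (fully open) to 1 (shut). A call has 1 to 8 rows; each row shifts and turns the commanded pose from where the row before left it, along the tool's axes as they then stand; what a row does not reach is not made up. A row lasts 1/10 s, in which the tool goes at most 50 mm and 8.59 degrees, less where a joint would pass 70% of its speed; a pose out of reach is approached as far as the arm can. A call with a number of a shift or a turn outside -1 to 1 is refused whole. A call with a gripper value outside its range is refused whole. The fingers move at their own pace and stop on an object; "grip_force" is the grip in N (left out, the last holds). Time passes only in rows, so rows that do not move let the fingers close. It gives the time, the measured TCP pose, the force, the opening and the grip force at its end, in the units of the state.
- observe(): the state, without advancing time (a new reading comes with each control period).
- grab_frame(name): name is "scene" or "top"; returns a dict with "color" (384x512x3 uint8, red, green, blue), "fovy" (degrees; the focal length in pixels is half the picture's height over the tangent of half this angle, whatever the lens; pixels are square), "cx", "cy" (the principal point, pixels), "dist" ([k1, k2, p1, p2, k3] as OpenCV has them; the pictures are not rectified), "camera_from_world" (4x4, takes a point from world to camera coordinates). Camera axes: x right, y down, z forward; pixel columns grow to the right and rows downward; lengths in mm; the calibration is good to about 2 mm. A picture is of the moment at which its call begins. There is no depth.
- job_done(): hands the job in; it is judged then, once.
The state is a dict: "t": time; "joint_pos": joint angles; "joint_velocities": joint speeds; "effort": joint torques, N m; "position": TCP position; "eef_rot": TCP orientation; "ft_force": force on the tool from outside, world axes, zero at the start; "torque": the same for the moment, N m; "grip_width": opening from 0.0 (shut) to 1.0 (fully open); "grip_force": force on a finger pad.
Only numpy, scipy, OpenCV 4.12 (cv2) and the standard library are available. Lean on these libraries where they do the work, as an engineer would, in place of code of your own. Each camera call takes 0.05 s, during which the arm holds its last target. There are 200 camera calls.

## Task

Stand the tan owl figure in the middle of the round wooden base and cover it with the glass cloche, centred on the base and set down gently. Put the large red die midway between the wooden base and the oak box, on the straight line joining them, and stack the small red die centred on top of the large one. Keep every piece the right way up, and leave the fan base, the candlestick and the clock standing where they are.

Things in the scene. Friction and masses are not known exactly. Their poses are not given: they have to be found in the camera images.
- figure: Loose tan plastic owl figure, standing: round foot 40 mm across and 6 mm high, round body 38 mm across from 15 to 40 mm up (grip it there, at any yaw), head 32 mm across, ear tufts up to 76 mm. 0.04 to 0.08 kg. Origin: centre of its underside, z up, face to its +x.
- cloche: Loose hollow glass bell jar, open below, 100 mm across, wall 4 mm, inside 115 mm high, glass top at 120 mm, shoulder rounding in from 86 mm up, thin brass band at the foot. On top a brass disc 34 mm across up to 124 mm and an upright round brass knob 25 mm across up to 160 mm: lift by it, TCP about 148 mm up. 0.3 to 0.45 kg. Origin: centre of the open rim below, z up.
- die_large: Loose red enamelled metal die with white pips, a cube of 40 mm edge, about 0.15 to 0.27 kg. Origin: centre of its underside; x and y axes square to its sides, z up.
- die_small: Loose red enamelled metal die with white pips, a cube of 24 mm edge, about 0.045 to 0.08 kg. Origin: centre of its underside; x and y axes square to its sides, z up.
- base: Fixed round wooden base of the cloche, a solid disc 130 mm across at the foot, its flat top 122 mm across and 22 mm above the shelf. Origin: centre of its underside, z up. It stands left or right of the oak box; the line from its centre to the centre of the oak box runs along its own y axis (to +y or to -y), the two centres 300 mm apart.
- oak_box: Fixed oak box, 90 mm deep (x), 130 mm wide (y), 110 mm high, with a slightly oversailing top (98 x 138 mm) and a shut door on its +x face, away from the robot. Origin: centre of its underside, z up.
- fan_base: Loose bystander: chrome base of a desk fan, dish 116 mm across with a toggle switch, stem 140 mm high, 0.9 kg. Origin: centre of its underside, z up.
- candlestick: Loose bystander: brass candlestick, foot 72 mm across, 128 mm high, 0.45 kg. Origin: centre of its underside, z up.
- clock: Loose bystander: dark wooden mantel clock, foot 55 x 120 mm (x, y), 117 mm high, white dial on its +x face, 0.8 kg. Origin: centre of its underside, z up.

How it is judged:
By the outcome, as a careful person would: the job done as asked, in the order asked, and still so for the second after the job is handed in, with the robot touching nothing.
It also fails if it takes over 104 s, if anything falls off the work surface, if the arm or the gripper's body presses on something with over 40 N, if the wrist force passes 120 N, or if a joint passes its speed limit or range.

## Working session

There is one attempt and no reset: what is moved stays moved. The work goes in short steps, Python scripts to look and compute and a tool call to move; the robot and the scene stay as the last step left them, time stands still between calls to the robot, and variables do not carry over. Pictures are saved under pics/ and viewed, at most 14 in all, crops included, and the job is handed in when it is done.

Besides the shell and the picture viewer there is one more tool, called after "Emit:" as name(argument=value, ...) on one line, values as JSON. play_rows: Moves the arm, as the interface text tells. Its arguments: {"type":"object","properties":{"translation":{"type":"array"},"angular":{"type":"array"},"claw":{"type":"array"},"grip_force":{"type":"number"}},"required":["translation","angular","claw"]}

```bash
mkdir -p pics; ls; python3 - <<'E'
from cell import *
import cv2
s=observe();print(s['t'],s['position'],s['eef_rot'],s['grip_width'])
for n in('scene','top'):
    f=grab_frame(n);cv2.imwrite(f'pics/{n}0.png',cv2.resize(f['color'][:,:,::-1],(768,576)))
    print(n,f['fovy'],f['cx'],f['cy'],f['dist'],f['camera_from_world'])
E
```

```text
pics
0.0 [196.63319412 697.39745372 249.10033862] [ 1.36936511e-01  9.90579527e-01 -7.68454229e-04 -4.49916775e-05] 0.9978384589099204
scene 50.00581324867568 251.38484963434078 193.84255769742944 [-0.00053591  0.          0.          0.          0.        ] [[-2.67942007e-01  9.63395125e-01 -8.77002834e-03  1.57200633e+02]
 [ 6.96941325e-01  1.87534142e-01 -6.92173197e-01 -3.73355955e+02]
 [-6.65191604e-01 -1.91574470e-01 -7.21678150e-01  1.41068247e+03]
 [ 0.00000000e+00  0.00000000e+00  0.00000000e+00  1.00000000e+00]]
top 55.866413133636115 256.80469865837654 193.88275092068542 [-0.10523256  0.          0.          0.          0.        ] [[-1.40056034e-02 -9.99574406e-01  2.55900271e-02 -7.32078609e+00]
 [-9.95938680e-01  1.16691457e-02 -8.92747310e-02  6.15628200e+02]
 [ 8.89381225e-02 -2.67364443e-02 -9.95678248e-01  9.44396135e+02]
 [ 0.00000000e+00  0.00000000e+00  0.00000000e+00  1.00000000e+00]]
```

View pics/scene0.png

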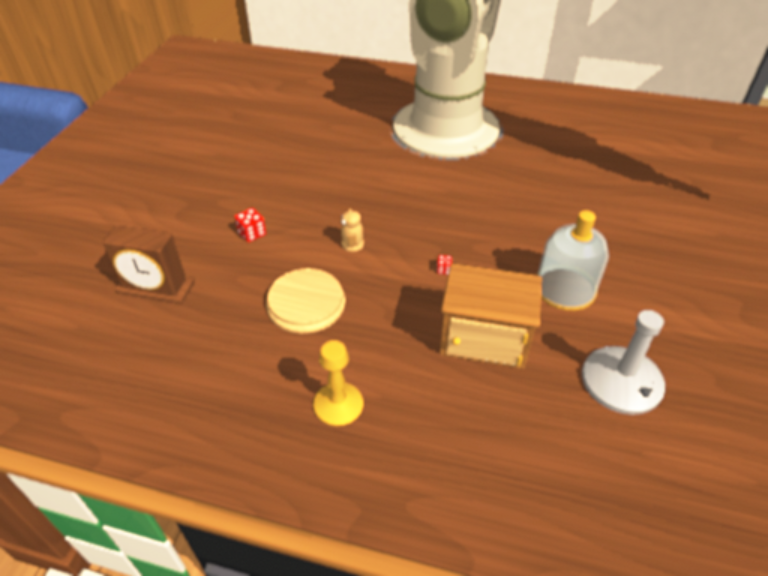

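View pics/top0.png

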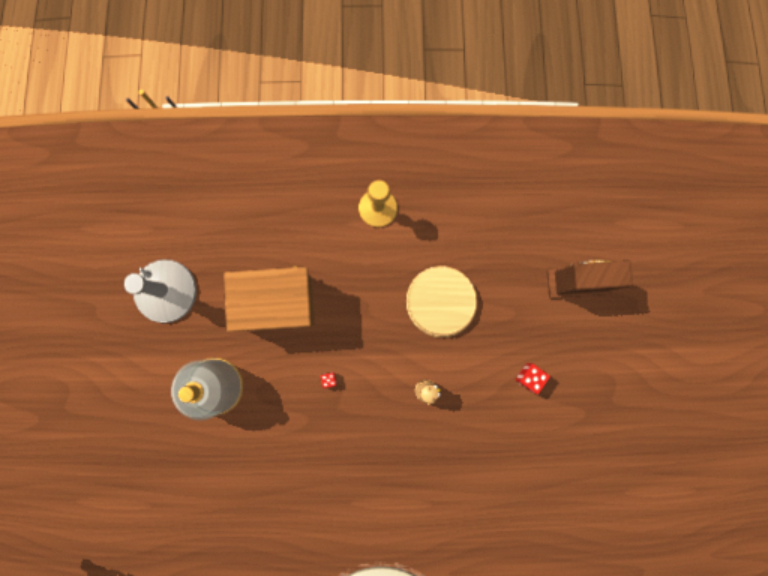

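```bash
cat > h.py <<'E'
from cell import *
import numpy as np, cv2
from scipy.spatial.transform import Rotation as R
def cam(n):
    f=grab_frame(n); h=f['color'].shape[0]; fl=h/2/np.tan(np.radians(f['fovy'])/2)
    f['K']=np.array([[fl,0,f['cx']],[0,fl,f['cy']],[0,0,1]]); f['D']=np.array(f['dist']); f['T']=np.array(f['camera_from_world'])
    f['hsv']=cv2.cvtColor(f['color'],cv2.COLOR_RGB2HSV); return f
def plane(f,px,z):
    px=np.array(px,float).reshape(-1,1,2); u=cv2.undistortPoints(px,f['K'],f['D']).reshape(-1,2)
    Rm,t=f['T'][:3,:3],f['T'][:3,3]; c=-Rm.T@t; d=np.c_[u,np.ones(len(u))]@Rm
    return (c+d*((z-c[2])/d[:,2])[:,None])[:,:2]
def proj(f,P):
    return cv2.projectPoints(np.array(P,float).reshape(-1,3),cv2.Rodrigues(f['T'][:3,:3])[0],f['T'][:3,3],f['K'],f['D'])[0].reshape(-1,2)
def blob(f,lo,hi,roi,lo2=None,hi2=None,close=3):
    m=cv2.inRange(f['hsv'],np.array(lo),np.array(hi))
    if lo2 is not None: m|=cv2.inRange(f['hsv'],np.array(lo2),np.array(hi2))
    k=np.zeros_like(m); x0,y0,x1,y1=roi; k[y0:y1,x0:x1]=255; m&=k
    m=cv2.morphologyEx(m,cv2.MORPH_CLOSE,np.ones((close,close)))
    c=max(cv2.findContours(m,cv2.RETR_EXTERNAL,cv2.CHAIN_APPROX_NONE)[0],key=cv2.contourArea)
    M=cv2.moments(c); return c,np.array([M['m10'],M['m01']])/M['m00'],M['m00']
E
cat > m.py <<'E'
from h import *
T=cam('top');S=cam('scene')
r=lambda *a:[int(v*2/3) for v in a]
RED=((0,170,110),(5,255,255)); RED2=((172,150,110),(180,255,255))
for n,z,rt,rs in(('L',20,(505,350,560,405),(225,200,275,250)),('s',12,(310,362,350,400),(428,245,460,285))):
    for nm,f,ro in(('top',T,rt),('scene',S,rs)):
        c,m,a=blob(f,*RED,r(*ro),*RED2,close=5); h=cv2.convexHull(c)
        print(n,nm,m*1.5,a,'ctr',plane(f,m,z)[0].round(1))
        if nm=='top':
            w=plane(f,h.reshape(-1,2),2*z).astype(np.float32); print('  rect',cv2.minAreaRect(w))
for px,n in(((442,300),'base'),((267,299),'box'),((428,393),'owl'),((188,394),'knob'),((534,379),'L')):
    x,y=r(*px); print(n,T['hsv'][y,x])
for px,n in(((306,295),'base'),((490,295),'boxtop'),((352,235),'owl'),((586,222),'knob'),((10,200),'table')):
    x,y=r(*px); print(n,S['hsv'][y,x])
for nm,f,ros in(('top',T,[(395,255,490,345),(215,255,320,335),(410,375,445,410),(170,375,205,410)]),('scene',S,[(260,260,350,335),(438,262,545,325),(335,203,370,255),(570,205,600,245)])):
    for i,ro in enumerate(ros):
        x0,y0,x1,y1=r(*ro); cv2.imwrite(f'pics/c_{nm}{i}.png',cv2.resize(f['color'][y0:y1,x0:x1,::-1],(400,300),interpolation=cv2.INTER_NEAREST))
ims=[cv2.imread(f'pics/c_{n}{i}.png') for n in('top','scene') for i in range(4)]
cv2.imwrite('pics/grid.png',cv2.resize(np.vstack([np.hstack(ims[:4]),np.hstack(ims[4:])]),(800,300)))
E
python3 m.py
```

```text
L top [532.96443089 377.71443089] 246.0 ctr [ 455.2 -280.7]
  rect ((457.52252197265625, -273.9776916503906), (49.29494857788086, 42.02323532104492), 53.855125427246094)
L scene [250.2591623  224.08289703] 286.5 ctr [ 453.4 -281.7]
s top [327.79285714 379.67142857] 70.0 ctr [458.   89.6]
  rect ((458.95050048828125, 88.6999282836914), (23.895593643188477, 25.495342254638672), 10.55530834197998)
s scene [442.43609023 263.        ] 66.5 ctr [455.5  82.6]
base [ 22 115 250]
box [ 14 168 217]
owl [ 23 101 254]
knob [ 22 167 249]
L [ 30   6 255]
base [ 24 120 253]
boxtop [ 15 183 221]
owl [ 18 150 242]
knob [ 19 198 220]
table [ 12 177 164]
```

View pics/grid.png

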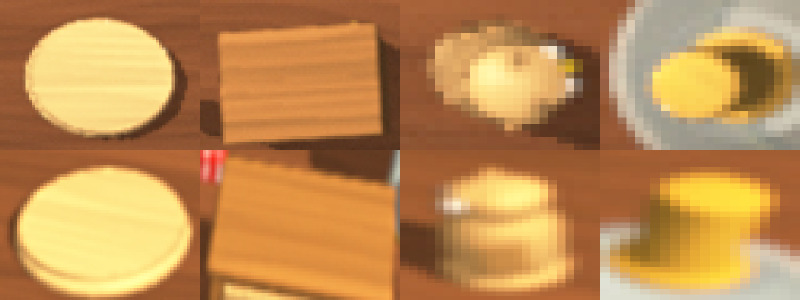

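```bash
cat > m2.py <<'E'
from h import *
T=cam('top');S=cam('scene')
r=lambda *a:[int(v*2/3) for v in a]
def fit(w):
    A=np.c_[2*w,np.ones(len(w))]; s=np.linalg.lstsq(A,(w**2).sum(1),rcond=None)[0]; return s[:2].round(1),round(float(np.sqrt(s[2]+s[:2]@s[:2])),1)
for nm,f,ro in(('top',T,(390,250,495,350)),('scene',S,(255,255,360,340))):
    c,m,a=blob(f,(17,60,190),(32,160,255),r(*ro)); h=cv2.convexHull(c).reshape(-1,2)
    print('base',nm,'cent22',plane(f,m,22)[0].round(1),'fit',fit(plane(f,c.reshape(-1,2),22)),cv2.minAreaRect(plane(f,h,22).astype(np.float32)))
for nm,f,ro in(('top',T,(215,250,325,340)),('scene',S,(435,255,555,330))):
    c,m,a=blob(f,(12,140,185),(20,215,255),r(*ro)); h=cv2.convexHull(c).reshape(-1,2)
    print('box',nm,'cent110',plane(f,m,110)[0].round(1),cv2.minAreaRect(plane(f,h,110).astype(np.float32)))
for nm,f,ro in(('top',T,(408,372,443,410)),('scene',S,(335,203,372,256))):
    c,m,a=blob(f,(14,50,150),(32,185,255),r(*ro)); b=cv2.boundingRect(c)
    print('owl',nm,m*1.5,a,np.array(b)*1.5,'c38',plane(f,m,35)[0].round(1))
    print('   head dot proj',plane(f,m,20)[0].round(1),plane(f,m,60)[0].round(1))
for nm,f,ro in(('top',T,(170,378,199,410)),('scene',S,(570,205,605,245))):
    c,m,a=blob(f,(17,120,225 if nm=='top' else 130),(30,255,255),r(*ro)); print('knob',nm,m*1.5,a,np.array(cv2.boundingRect(c))*1.5)
    for z in(138,145,160): print('  ',z,plane(f,m,z)[0].round(1))
for nm,f,ro in(('top',T,(165,350,250,425)),):
    x0,y0,x1,y1=r(*ro); cv2.imwrite('pics/cl.png',cv2.resize(f['color'][y0:y1,x0:x1,::-1],None,fx=10,fy=10,interpolation=cv2.INTER_NEAREST)); print(x0,y0)
E
python3 m2.py
```

```text
base top cent22 [ 597.6 -114.8] fit (array([ 597.9, -115. ]), 61.5) ((597.2015991210938, -114.77203369140625), (122.61853790283203, 122.21961975097656), 89.0050048828125)
base scene cent22 [ 610.2 -114.9] fit (array([ 607., -116.]), 66.7) ((606.6837158203125, -115.88209533691406), (142.83226013183594, 122.62454223632812), 30.622928619384766)
box top cent110 [598.6 182.8] ((598.9564208984375, 182.96673583984375), (96.03520202636719, 135.00755310058594), 3.3319458961486816)
box scene cent110 [612.4 179.1] ((613.8994140625, 179.76953125), (130.91929626464844, 136.48974609375), 5.209376335144043)
owl top [425.89221557 391.42215569] 167.0 [414.  379.5  25.5  25.5] c38 [436.5 -84.1]
   head dot proj [435.  -85.6] [438.9 -81.6]
owl scene [351.97644377 230.52507599] 329.0 [340.5 208.5  24.   43.5] c38 [438.6 -87.7]
   head dot proj [422.1 -93.4] [466.3 -78.2]
knob top [185.80536913 392.72818792] 74.5 [178.5 382.5  19.5  19.5]
   138 [448.3 303.8]
   145 [449.  301.4]
   160 [450.4 296.3]
knob scene [583.73658537 225.81341463] 205.0 [571.5 210.   24.   31.5]
   138 [449.1 295. ]
   145 [458.  293.8]
   160 [477.1 291.3]
110 233
```

View pics/cl.png

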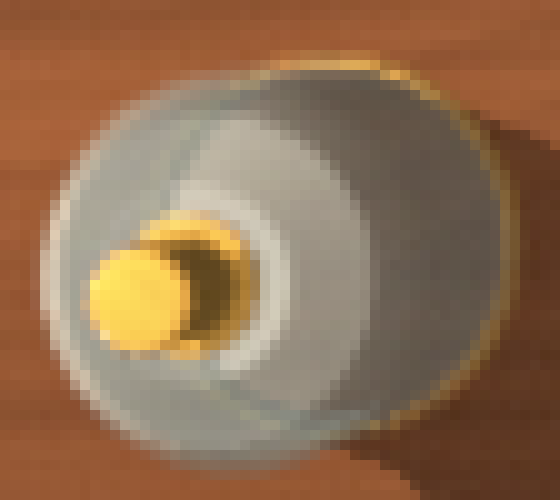

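Emit:
play_rows(translation=[[0,0,0],[0,0,0],[-0.467,-0.467,0],[-0.467,-0.467,0],[-0.467,-0.467,0],[-0.467,-0.467,0],[-0.467,-0.467,0],[-0.467,-0.467,0]], angular=[[0,0,-0.0437],[0,0,-0.0437],[0,0,0],[0,0,0],[0,0,0],[0,0,0],[0,0,0],[0,0,0]], claw=[-1,-1,-1,-1,-1,-1,-1,-1], grip_force=30)

```text
t: 1.1
position: [408.1, 486.0, 250.1]
eef_rot: [0.0, 1.0, 0.0, 0.0]
ft_force: [0.4, 0.6, -0.3]
grip_width: 1.003
grip_force: 0.0
```

```bash
python3 - <<'E'
from h import *
s=observe();print(s['position'],R.from_quat(s['eef_rot']).as_matrix().round(3).tolist())
T=cam('top')
print('knob160',plane(T,[123.3,262.3],160),'disc124',plane(T,[128.5,261.0],124))
print('owl foot',plane(T,[(414+21.4/2)/1.5-.3,(379.5+10.7)/1.5-.3],20))
ims=[]
for x,y in((355,252),(218,253)):
    k=13; ims.append(cv2.resize(T['color'][y-k:y+k,x-k:x+k,::-1],(390,390),interpolation=cv2.INTER_NEAREST))
cv2.imwrite('pics/dice.png',np.hstack(ims))
E
```

```text
[408.06704316 486.02542861 250.13932692] [[-1.0, 0.0, 0.0], [0.0, 1.0, 0.0], [-0.0, 0.0, -1.0]]
knob160 [[449.31222755 297.60964555]] disc124 [[448.96130859 297.25420752]]
owl foot [[438.06921421 -82.67332374]]
```

View pics/dice.png

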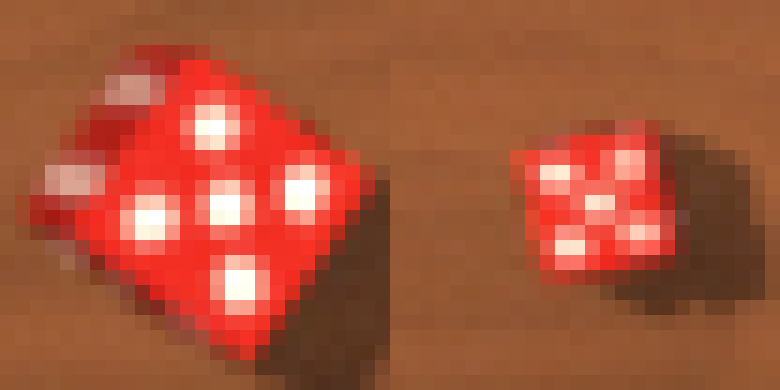

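Emit:
play_rows(translation=[[-0.133,-0.6,0],[-0.133,-0.6,0],[-0.133,-0.6,0],[-0.133,-0.6,0],[-0.133,-0.6,0],[-0.133,-0.6,0],[-0.133,-0.6,0],[-0.133,-0.6,0]], angular=[[0,0,0],[0,0,0],[0,0,0],[0,0,0],[0,0,0],[0,0,0],[0,0,0],[0,0,0]], claw=[-1,-1,-1,-1,-1,-1,-1,-1])

```text
t: 1.95
position: [486.8, 126.0, 250.2]
eef_rot: [0.0, 1.0, 0.0, 0.0]
ft_force: [1.7, -0.4, -0.7]
grip_width: 0.998
grip_force: 0.0
```

Emit:
play_rows(translation=[[0.135,-0.56,0],[0.135,-0.56,0],[0.135,-0.56,0],[0.135,-0.56,0],[0.135,-0.56,0],[0,0,0.5],[0,0,0.5],[0,0,0]], angular=[[0,0,0],[0,0,0],[0,0,0],[0,0,0],[0,0,0],[0,0,0],[0,0,0],[0,0,0]], claw=[-1,-1,-1,-1,-1,-1,-1,-1])

```text
t: 2.75
position: [434.1, -82.4, 172.2]
eef_rot: [0.0, 1.0, 0.0, -0.003]
ft_force: [-0.1, 0.4, 0.0]
grip_width: 0.999
grip_force: 0.0
```

```bash
python3 - <<'E'
from h import *
T=cam('top')
print(plane(T,[356.57,252.1],40),plane(T,[218.37,253.17],24))
S=cam('scene')
a,b=cam('top')['color'],S['color']
cv2.imwrite('pics/ov.png',np.hstack([cv2.resize(a[210:330,200:360,::-1],(400,300)),cv2.resize(b[90:240,140:340,::-1],(400,300))]))
E
```

```text
[[ 455.82818993 -278.13564661]] [[458.75391167  89.09737867]]
```

View pics/ov.png

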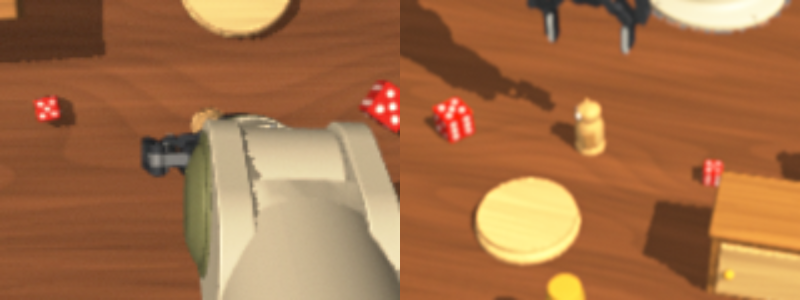

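Emit:
play_rows(translation=[[-0.045,-0.02,0.4],[0,0,0.4],[0,0,0.4],[0,0,0.3],[0,0,0],[0,0,0]], angular=[[0,0,0],[0,0,0],[0,0,0],[0,0,0],[0,0,0],[0,0,0]], claw=[-1,-1,-1,-1,-1,-1])

```text
t: 3.5
position: [440.0, -83.7, 63.7]
eef_rot: [-0.0, 1.0, -0.0, 0.0]
ft_force: [0.4, -1.1, -0.2]
grip_width: 1.001
grip_force: 0.0
```

```bash
python3 - <<'E'
from h import *
s=observe();print(s['position'],s['eef_rot'])
E
```

```text
[439.99824972 -83.71948918  63.68458664] [-1.30801704e-04  9.99999879e-01 -6.80711557e-05  4.70297073e-04]
```

Emit:
play_rows(translation=[[0.027,0,0.23],[0,0,0.22],[0,0,0],[0,0,0],[0,0,0],[0,0,0],[0,0,0],[0,0,0]], angular=[[0,0,0],[0,0,0],[0,0,0],[0,0,0],[0,0,0],[0,0,0],[0,0,0],[0,0,0]], claw=[-1,-1,-1,1,1,1,1,1], grip_force=30)

```text
t: 4.3
position: [436.9, -84.8, 41.6]
eef_rot: [-0.0, 1.0, -0.001, -0.003]
ft_force: [-1.3, 0.2, 11.9]
grip_width: 0.431
grip_force: 28.6
```

Emit:
play_rows(translation=[[0,0,0],[0,0,0],[0,0,0],[0,0,-0.2],[0,0,-0.4],[0,0,-0.4],[0,0,0],[0,0,0]], angular=[[0,0,0],[0,0,0],[0,0,0],[0,0,0],[0,0,0],[0,0,0],[0,0,0],[0,0,0]], claw=[1,1,1,1,1,1,1,1])

```text
t: 5.1
position: [437.4, -84.8, 116.4]
eef_rot: [0.0, 1.0, -0.001, -0.003]
ft_force: [-0.4, -0.0, -0.7]
grip_width: 0.428
grip_force: 30.7
```

```bash
python3 - <<'E'
from h import *
s=observe();print(s['position'],s['ft_force'],s['torque'])
S=cam('scene'); u,v=proj(S,[437,-84,100])[0].astype(int); print(u,v)
b=S['color'];cv2.imwrite('pics/g.png',cv2.resize(b[v-60:v+60,u-80:u+80,::-1],(640,480)))
E
```

```text
[437.42234216 -84.75273736 116.39287529] [-0.37213552 -0.01240316 -0.69840479] [-0.0188189   0.0130025  -0.01017896]
235 134
```

View pics/g.png

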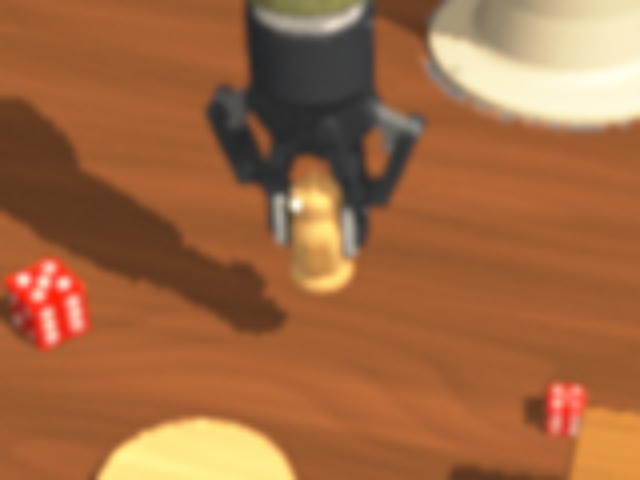

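```bash
python3 - <<'E'
from h import *
S=cam('scene')
for z in(60,65,70,75,80,85): print(z,plane(S,[235.5,146.2],z)[0].round(1))
u,v=235,134
c,m,a=blob(S,(14,60,120),(32,200,255),[u-12,v-22,u+12,v+20]); print(cv2.boundingRect(c)); l=c.reshape(-1,2);print(l[l[:,1]>=l[:,1].max()-1])
for z in (70,75,80):
  for x,y in((417,-84),(457,-84),(437,-64),(437,-104)): print(z,proj(S,[x,y,z]).round(1))
E
```

```text
60 [436.6 -85. ]
65 [442.4 -83. ]
70 [448.1 -81.1]
75 [453.8 -79.1]
80 [459.6 -77.2]
85 [465.3 -75.2]
(227, 117, 17, 31)
[[231 146]
 [232 146]
 [233 147]
 [234 147]
 [235 147]
 [236 147]
 [237 146]
 [238 146]
 [239 146]]
70 [[237.9 138.8]]
70 [[233.4 148.1]]
70 [[243.  144.7]]
70 [[228.4 142.2]]
75 [[237.8 137.3]]
75 [[233.3 146.6]]
75 [[242.9 143.2]]
75 [[228.4 140.7]]
80 [[237.7 135.8]]
80 [[233.3 145.1]]
80 [[242.9 141.7]]
80 [[228.3 139.2]]
```

Emit:
play_rows(translation=[[-0.426,-0.081,0],[-0.426,-0.081,0],[-0.426,-0.081,0],[-0.426,-0.081,0],[-0.426,-0.081,0],[0,0,0],[0,0,0],[0,0,0]], angular=[[0,0,0],[0,0,0],[0,0,0],[0,0,0],[0,0,0],[0,0,0],[0,0,0],[0,0,0]], claw=[1,1,1,1,1,1,1,1])

```text
t: 6.0
position: [595.2, -114.6, 113.5]
eef_rot: [-0.0, 1.0, -0.001, -0.005]
ft_force: [-1.2, -1.0, 0.0]
grip_width: 0.43
grip_force: 30.7
```

Emit:
play_rows(translation=[[-0.024,-0.01,0.2],[0,0,0.2],[0,0,0.14],[0,0,0.06],[0,0,0],[0,0,0]], angular=[[0,-0.0032,0],[0,0,0],[0,0,0],[0,0,0],[0,0,0],[0,0,0]], claw=[1,1,1,1,1,1])

```text
t: 6.6
position: [598.7, -115.8, 69.8]
eef_rot: [-0.0, 1.0, -0.001, 0.001]
ft_force: [-1.0, -0.0, -0.3]
grip_width: 0.424
grip_force: 30.7
```

Emit:
play_rows(translation=[[0.023,0.006,0.05],[0,0,0.02],[0,0,0.01],[0,0,0]], angular=[[0,0,0],[0,0,0],[0,0,0],[0,0,0]], claw=[1,1,1,1])

```text
t: 7.0
position: [597.0, -115.4, 63.8]
eef_rot: [-0.0, 1.0, -0.001, 0.001]
ft_force: [-0.1, -0.0, 0.2]
grip_width: 0.427
grip_force: 30.8
```

```bash
python3 - <<'E'
from h import *
S=cam('scene'); u,v=proj(S,[597,-115,40])[0].astype(int); print(u,v)
b=S['color'];cv2.imwrite('pics/g2.png',cv2.resize(b[v-45:v+45,u-60:u+60,::-1],(640,480)))
E
```

```text
204 191
```

View pics/g2.png

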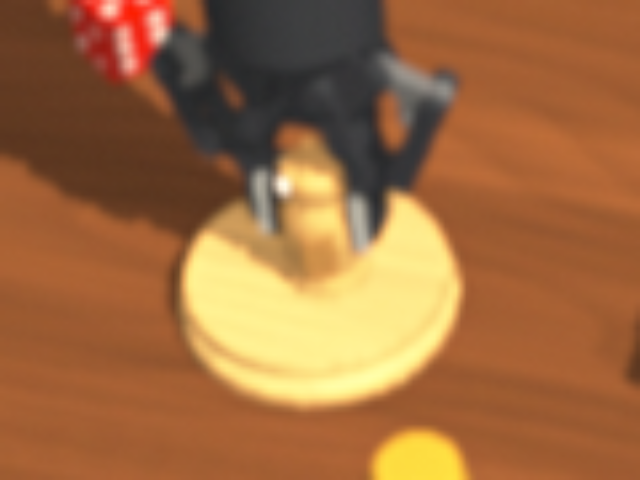

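Emit:
play_rows(translation=[[0,0,0.012],[0,0,0.008],[0,0,0],[0,0,0]], angular=[[0,0,0],[0,0,0],[0,0,0],[0,0,0]], claw=[1,1,1,1])

```text
t: 7.45
position: [597.1, -115.4, 63.6]
eef_rot: [-0.0, 1.0, -0.001, 0.002]
ft_force: [-4.4, 0.6, 16.3]
grip_width: 0.429
grip_force: 32.2
```

Emit:
play_rows(translation=[[0,0,-0.008],[0,0,0],[0,0,0],[0,0,0],[0,0,0],[0,0,-0.2],[0,0,-0.6],[0,0,-0.6]], angular=[[0,0,0],[0,0,0],[0,0,0],[0,0,0],[0,0,0],[0,0,0],[0,0,0],[0,0,0]], claw=[1,1,-0.2,-0.6,-1,-1,-1,-1])

```text
t: 8.25
position: [596.0, -115.0, 169.0]
eef_rot: [-0.0, 1.0, -0.001, 0.0]
ft_force: [1.3, 0.2, 0.6]
grip_width: 1.0
grip_force: 0.0
```

Emit:
play_rows(translation=[[0,0.5,-0.4],[0,0.6,-0.2],[0,0.6,0],[0,0.6,0],[0,0.6,0],[0.2,0.6,0],[0.3,0.5,0],[0,0,0]], angular=[[0,0,0],[0,0,0],[0,0,0],[0,0,0],[0,0,0],[0,0,0],[0,0,0],[0,0,0]], claw=[-1,-1,-1,-1,-1,-1,-1,-1])

```text
t: 9.05
position: [555.6, 191.7, 213.3]
eef_rot: [-0.005, 1.0, 0.001, 0.001]
ft_force: [0.4, 0.3, 0.1]
grip_width: 0.999
grip_force: 0.0
```

```bash
python3 - <<'E'
from h import *
S=cam('scene');T=cam('top')
o=[]
for f in(T,S):
    u,v=proj(f,[597,-115,40])[0].astype(int); print(u,v)
    o.append(cv2.resize(f['color'][v-36:v+36,u-36:u+36,::-1],(400,400),interpolation=cv2.INTER_CUBIC))
    for z in (22,60): print(proj(f,[597,-115,z]))
cv2.imwrite('pics/g3.png',np.hstack(o))
E
```

```text
294 199
[[293.70203312 200.44187724]]
[[295.55573843 199.40083621]]
204 191
[[205.4632002  196.23415153]]
[[204.05583923 185.38769615]]
```

View pics/g3.png

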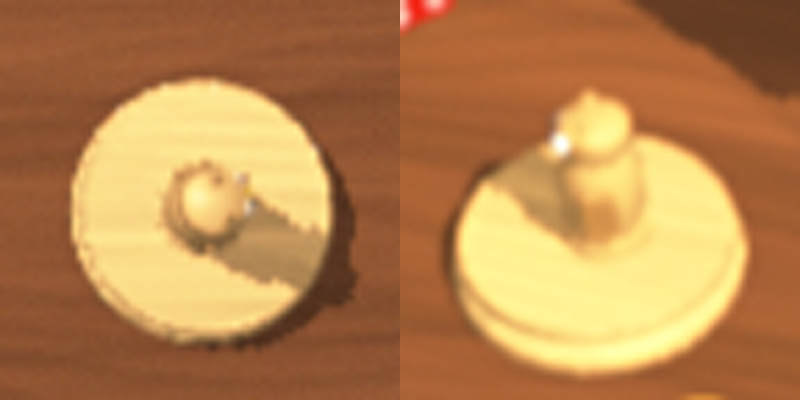

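Emit:
play_rows(translation=[[0.355,0.35,0],[0.355,0.35,0],[0.355,0.35,0],[0.355,0.35,0],[0,0,0],[0,0,0]], angular=[[0,0,0],[0,0,0],[0,0,0],[0,0,0],[0,0,0],[0,0,0]], claw=[-1,-1,-1,-1,-1,-1])

```text
t: 9.75
position: [453.1, 289.2, 212.1]
eef_rot: [0.0, 1.0, -0.001, 0.002]
ft_force: [-0.2, -0.9, -0.4]
grip_width: 0.996
grip_force: 0.0
```

Emit:
play_rows(translation=[[0.053,0.1,0.25],[0,0,0.3],[0,0,0.2],[0,0,0],[0,0,0]], angular=[[0,0,0],[0,0,0],[0,0,0],[0,0,0],[0,0,0]], claw=[-1,-1,-1,-1,-1])

```text
t: 10.25
position: [449.8, 295.9, 155.5]
eef_rot: [0.001, 1.0, -0.001, 0.001]
ft_force: [-0.3, 0.0, 0.7]
grip_width: 0.999
grip_force: 0.0
```

```bash
python3 - <<'E'
from h import *
S=cam('scene')
u,v=proj(S,[449,297,140])[0].astype(int)
cv2.imwrite('pics/g4.png',cv2.resize(S['color'][v-45:v+60,u-70:u+70,::-1],(640,480)))
E
```

```text
(no output)
```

View pics/g4.png

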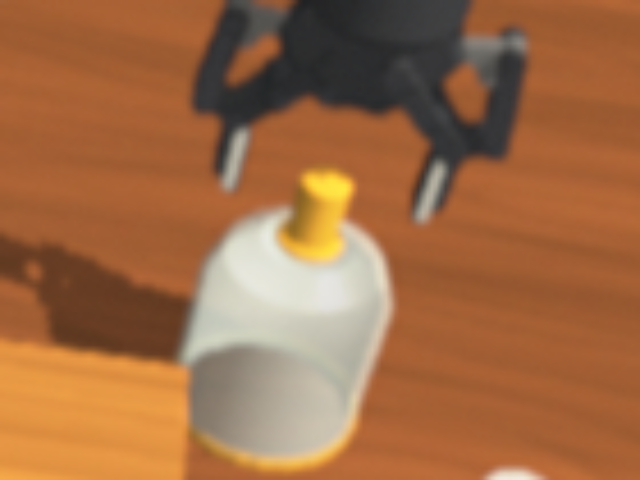

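Emit:
play_rows(translation=[[0,0,0.1],[0,0,0],[0,0,0],[0,0,0],[0,0,0],[0,0,0],[0,0,0],[0,0,0]], angular=[[0,0,0],[0,0,0],[0,0,0],[0,0,0],[0,0,0],[0,0,0],[0,0,0],[0,0,0]], claw=[-1,-1,-0.2,0.2,0.4,0.6,1,1], grip_force=60)

```text
t: 11.1
position: [448.8, 297.0, 148.0]
eef_rot: [0.0, 1.0, -0.001, 0.001]
ft_force: [-0.6, -2.0, 4.4]
grip_width: 0.276
grip_force: 58.7
```

Emit:
play_rows(translation=[[0,0,0],[0,0,0],[0,0,0],[0,0,0],[0,0,0]], angular=[[0,0,0],[0,0,0],[0,0,0],[0,0,0],[0,0,0]], claw=[1,1,1,1,1])

```text
t: 11.6
position: [448.8, 297.0, 148.0]
eef_rot: [0.0, 1.0, -0.001, 0.001]
ft_force: [-0.7, -3.3, 5.5]
grip_width: 0.274
grip_force: 58.7
```

Emit:
play_rows(translation=[[0,0,-0.05],[0,0,-0.15],[0,0,-0.3],[0,0,-0.4],[0,0,-0.4],[0,0,-0.4],[0,0,-0.3],[0,0,0]], angular=[[0,0,0],[0,0,0],[0,0,0],[0,0,0],[0,0,0],[0,0,0],[0,0,0],[0,0,0]], claw=[1,1,1,1,1,1,1,1])

```text
t: 12.4
position: [449.0, 298.5, 301.3]
eef_rot: [-0.0, 1.0, 0.001, 0.004]
ft_force: [0.7, 1.0, -3.8]
grip_width: 0.274
grip_force: 59.1
```

Emit:
play_rows(translation=[[-0.1,-0.2,0],[-0.17,-0.45,0],[-0.2,-0.5,0],[-0.2,-0.5,0],[-0.2,-0.5,0],[-0.2,-0.5,0],[-0.2,-0.5,0],[-0.2,-0.5,0]], angular=[[0,0,0],[0,0,0],[0,0,0],[0,0,0],[0,0,0],[0,0,0],[0,0,0],[0,0,0]], claw=[1,1,1,1,1,1,1,1])

```text
t: 13.2
position: [558.3, 22.2, 297.7]
eef_rot: [-0.0, 1.0, -0.001, 0.001]
ft_force: [-0.1, 0.2, -1.7]
grip_width: 0.275
grip_force: 59.2
```

Emit:
play_rows(translation=[[-0.14,-0.5,0],[-0.14,-0.5,0],[-0.12,-0.4,0],[-0.06,-0.23,0],[-0.03,-0.1,0],[0,0,0],[0,0,0],[0,0,0]], angular=[[0,0,0],[0,0,0],[0,0,0],[0,0,0],[0,0,0],[0,0,0],[0,0,0],[0,0,0]], claw=[1,1,1,1,1,1,1,1])

```text
t: 14.0
position: [595.1, -104.0, 299.0]
eef_rot: [-0.001, 1.0, -0.001, 0.001]
ft_force: [0.0, 0.7, -3.8]
grip_width: 0.275
grip_force: 59.2
```

Emit:
play_rows(translation=[[-0.015,-0.075,0],[-0.015,-0.075,0],[0,0,0],[0,0,0.2],[0,0,0.2],[0,0,0],[0,0,0]], angular=[[0,0,0],[0,0,0],[0,0,0],[0,0,0],[0,0,0],[0,0,0],[0,0,0]], claw=[1,1,1,1,1,1,1])

```text
t: 14.7
position: [597.7, -117.3, 269.2]
eef_rot: [0.0, 1.0, -0.001, 0.001]
ft_force: [-0.3, -0.4, -2.8]
grip_width: 0.276
grip_force: 59.3
```

```bash
python3 - <<'E'
from h import *
S=cam('scene');T=cam('top')
o=[]
for f in(S,T):
    u,v=proj(f,[597,-115,80])[0].astype(int); print(u,v)
    o.append(cv2.resize(f['color'][v-50:v+50,u-50:u+50,::-1],(400,400),interpolation=cv2.INTER_CUBIC))
cv2.imwrite('pics/g5.png',np.hstack(o))
E
```

```text
203 179
296 198
```

View pics/g5.png

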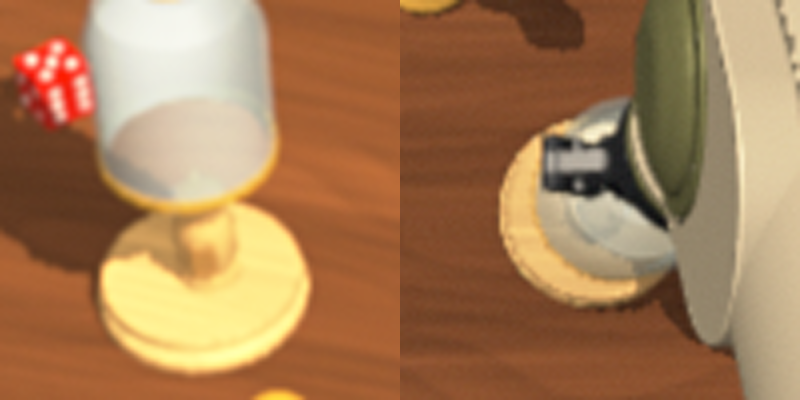

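Emit:
play_rows(translation=[[0.009,0.028,0.2],[0,0,0.3],[0,0,0.3],[0,0,0.2],[0,0,0.1],[0,0,0],[0,0,0]], angular=[[0,0,0],[0,0,0],[0,0,0],[0,0,0],[0,0,0],[0,0,0],[0,0,0]], claw=[1,1,1,1,1,1,1])

```text
t: 15.5
position: [597.8, -115.4, 187.4]
eef_rot: [0.0, 1.0, -0.001, 0.002]
ft_force: [-0.2, 1.7, -3.2]
grip_width: 0.274
grip_force: 59.3
```

```bash
python3 - <<'E'
from h import *
s=observe(); print(s['position'])
S=cam('scene')
u,v=proj(S,[597,-115,60])[0].astype(int); print(u,v)
cv2.imwrite('pics/g6.png',cv2.resize(S['color'][v-45:v+45,u-50:u+50,::-1],(600,540),interpolation=cv2.INTER_CUBIC))
E
```

```text
[ 597.76048807 -115.37144638  187.39445364]
204 185
```

View pics/g6.png

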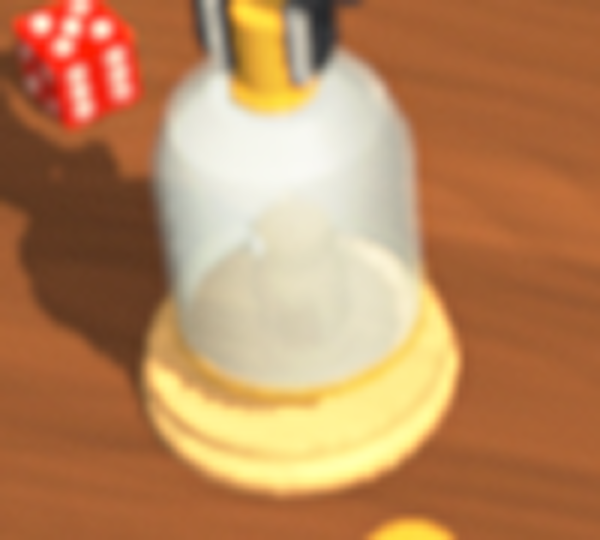

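Emit:
play_rows(translation=[[0.008,0,0.06],[0,0,0.06],[0,0,0.04],[0,0,0.02],[0,0,0],[0,0,0]], angular=[[0,0,0],[0,0,0],[0,0,0],[0,0,0],[0,0,0],[0,0,0]], claw=[1,1,1,1,1,1])

```text
t: 16.15
position: [596.7, -115.3, 173.0]
eef_rot: [-0.0, 1.0, -0.001, 0.001]
ft_force: [-0.3, -0.2, -3.0]
grip_width: 0.279
grip_force: 59.3
```

Emit:
play_rows(translation=[[0,0,0.012],[0,0,0.012],[0,0,0],[0,0,0]], angular=[[0,0,0],[0,0,0],[0,0,0],[0,0,0]], claw=[1,1,1,1])

```text
t: 16.55
position: [596.6, -115.4, 171.2]
eef_rot: [-0.0, 1.0, -0.001, 0.001]
ft_force: [-0.3, 0.3, -3.5]
grip_width: 0.275
grip_force: 59.3
```

Emit:
play_rows(translation=[[0,0,0.009],[0,0,0],[0,0,0]], angular=[[0,0,0],[0,0,0],[0,0,0]], claw=[1,1,1])

```text
t: 16.85
position: [596.6, -115.4, 170.5]
eef_rot: [-0.0, 1.0, -0.001, 0.001]
ft_force: [0.4, -0.1, -2.7]
grip_width: 0.278
grip_force: 59.3
```

Emit:
play_rows(translation=[[0,0,0.006],[0,0,0],[0,0,0]], angular=[[0,0,0],[0,0,0],[0,0,0]], claw=[1,1,1])

```text
t: 17.15
position: [596.6, -115.4, 170.1]
eef_rot: [-0.0, 1.0, -0.001, 0.001]
ft_force: [-0.2, -0.4, -2.4]
grip_width: 0.276
grip_force: 59.5
```

Emit:
play_rows(translation=[[0,0,0.006],[0,0,0],[0,0,0]], angular=[[0,0,0],[0,0,0],[0,0,0]], claw=[1,1,1])

```text
t: 17.45
position: [596.8, -115.6, 170.0]
eef_rot: [0.0, 1.0, -0.001, 0.002]
ft_force: [-1.1, -0.5, 3.5]
grip_width: 0.274
grip_force: 59.9
```

Emit:
play_rows(translation=[[0,0,0],[0,0,0],[0,0,0],[0,0,0],[0,0,0],[0,0,-0.1],[0,0,-0.4],[0,0,-0.4]], angular=[[0,0,0],[0,0,0],[0,0,0],[0,0,0],[0,0,0],[0,0,0],[0,0,0],[0,0,0]], claw=[0.3,0.1,-0.2,-0.6,-1,-1,-1,-1])

```text
t: 18.25
position: [596.1, -115.1, 237.8]
eef_rot: [-0.0, 1.0, -0.001, 0.001]
ft_force: [1.3, 0.0, -0.2]
grip_width: 1.004
grip_force: 0.0
```

Emit:
play_rows(translation=[[0.376,-0.439,0],[0.376,-0.439,0],[0.376,-0.439,0],[0.376,-0.439,0],[0.376,-0.439,0],[0,0,0]], angular=[[0,0,0],[0,0,0],[0,0,0],[0,0,0],[0,0,0],[0,0,0]], claw=[-1,-1,-1,-1,-1,-1])

```text
t: 18.85
position: [450.9, -284.9, 237.6]
eef_rot: [0.004, 1.0, -0.002, 0.0]
ft_force: [0.6, 0.5, -0.2]
grip_width: 1.003
grip_force: 0.0
```

Emit:
play_rows(translation=[[0,0,0.3],[0,0,0.3],[0,0,0.3],[0,0,0.3],[0,0,0.3],[0,0,0],[0,0,0]], angular=[[0,0,0.0394],[0,0,0.0394],[0,0,0.0394],[0,0,0.0394],[0,0,0.0394],[0,0,0],[0,0,0]], claw=[-1,-1,-1,-1,-1,-1,-1])

```text
t: 19.55
position: [456.1, -279.7, 124.9]
eef_rot: [0.303, 0.953, -0.0, 0.001]
ft_force: [-0.5, -0.3, 0.1]
grip_width: 1.001
grip_force: 0.0
```

```bash
cat > d.py <<'E'
from h import *
import sys
t=np.array([float(a) for a in sys.argv[1:4]]); s=observe(); M=R.from_quat(s['eef_rot'])
print(s['position'].round(1) if hasattr(s['position'],'round') else s['position'],'yaw of tool y',np.degrees(np.arctan2(*M.as_matrix()[1::-1,1])).round(2),'tool delta/75',(M.inv().apply(t-np.array(s['position']))/75).round(3),s['joint_pos'][6])
E
python3 d.py 455.3 -279.5 24
```

```text
[ 456.1 -279.7  124.9] yaw of tool y 54.78 tool delta/75 [ 0.015 -0.004  1.346] 1.4106164433410664
```

Emit:
play_rows(translation=[[0.01,0,0.4],[0,0,0.4],[0,0,0.3],[0,0,0.2],[0,0,0],[0,0,0]], angular=[[0,0,0],[0,0,0],[0,0,0],[0,0,0],[0,0,0],[0,0,0]], claw=[-1,-1,-1,-1,-1,-1])

```text
t: 20.15
position: [456.0, -280.2, 28.2]
eef_rot: [0.304, 0.953, -0.0, 0.002]
ft_force: [-0.2, -0.1, 0.5]
grip_width: 1.002
grip_force: 0.0
```

Emit:
play_rows(translation=[[0,0,0.05],[0,0,0],[0,0,0],[0,0,0],[0,0,0],[0,0,0],[0,0,0],[0,0,0]], angular=[[0,0,0],[0,0,0],[0,0,0],[0,0,0],[0,0,0],[0,0,0],[0,0,0],[0,0,0]], claw=[-1,-0.6,-0.3,-0.1,0.1,1,1,1], grip_force=60)

```text
t: 20.95
position: [455.6, -279.9, 23.8]
eef_rot: [0.305, 0.953, -0.001, 0.002]
ft_force: [-0.8, 0.6, 6.4]
grip_width: 0.461
grip_force: 59.2
```

Emit:
play_rows(translation=[[0,0,-0.1],[0,0,-0.3],[0,0,-0.4],[0,0,-0.3],[0,0,0],[0,0,0],[0,0,0],[0,0,0]], angular=[[0,0,0],[0,0,0],[0,0,-0.033],[0,0,-0.033],[0,0,-0.033],[0,0,-0.033],[0,0,-0.033],[0,0,-0.033]], claw=[1,1,1,1,1,1,1,1])

```text
t: 21.75
position: [454.9, -279.7, 106.2]
eef_rot: [-0.004, 1.0, -0.001, 0.001]
ft_force: [-0.3, -0.6, -1.7]
grip_width: 0.458
grip_force: 60.4
```

Emit:
play_rows(translation=[[0,0.3,0],[0,0.5,0],[0,0.6,0],[0,0.6,0],[0,0.6,0],[-0.1,0.6,0],[-0.2,0.5,0],[0,0,0]], angular=[[0,0,0],[0,0,0],[0,0,0],[0,0,0],[0,0,0],[0,0,0],[0,0,0],[0,0,0]], claw=[1,1,1,1,1,1,1,1])

```text
t: 22.55
position: [479.2, 4.1, 105.8]
eef_rot: [-0.006, 1.0, 0.0, 0.003]
ft_force: [0.0, -0.8, -2.5]
grip_width: 0.463
grip_force: 60.7
```

```bash
python3 d.py 598.2 34 40
```

```text
[479.2   4.1 105.8] yaw of tool y 90.67 tool delta/75 [-1.586  0.38   0.887] 1.3390523714969067
```

Emit:
play_rows(translation=[[-0.35,0.08,0],[-0.4,0.1,0],[-0.4,0.1,0],[-0.3,0.07,0],[-0.13,0.03,0],[0,0,0.4],[0,0,0.3],[0,0,0]], angular=[[0,0,0.0037],[0,0,0],[0,0,0],[0,0,0],[0,0,0],[0,0,0],[0,0,0],[0,0,0]], claw=[1,1,1,1,1,1,1,1])

```text
t: 23.35
position: [592.9, 24.9, 50.7]
eef_rot: [0.004, 1.0, -0.001, -0.001]
ft_force: [0.2, -0.8, -3.5]
grip_width: 0.463
grip_force: 60.6
```

```bash
python3 d.py 598.2 34 25
```

```text
[592.9  24.9  50.7] yaw of tool y 89.51 tool delta/75 [-0.07   0.123  0.342] 1.324030788089722
```

Emit:
play_rows(translation=[[-0.035,0.06,0],[-0.035,0.06,0],[0,0,0.15],[0,0,0.11],[0,0,0],[0,0,0]], angular=[[0,0,-0.0025],[0,0,0],[0,0,0],[0,0,0],[0,0,0],[0,0,0]], claw=[1,1,1,1,1,1])

```text
t: 23.95
position: [600.6, 34.3, 33.3]
eef_rot: [0.0, 1.0, -0.001, 0.001]
ft_force: [-0.1, 0.9, -1.6]
grip_width: 0.461
grip_force: 60.7
```

```bash
python3 d.py 598.2 34 24
```

```text
[600.6  34.3  33.3] yaw of tool y 89.96 tool delta/75 [ 0.032 -0.004  0.123] 1.3159527487522624
```

Emit:
play_rows(translation=[[0.03,-0.004,0.06],[0,0,0.04],[0,0,0.012],[0,0,0],[0,0,0]], angular=[[0,0,0],[0,0,0],[0,0,0],[0,0,0],[0,0,0]], claw=[1,1,1,1,1])

```text
t: 24.45
position: [598.8, 34.2, 25.2]
eef_rot: [0.0, 1.0, -0.001, 0.001]
ft_force: [0.4, 0.8, -2.5]
grip_width: 0.459
grip_force: 60.7
```

Emit:
play_rows(translation=[[0.008,0,0.012],[0,0,0.008],[0,0,0],[0,0,0]], angular=[[0,0,0],[0,0,0],[0,0,0],[0,0,0]], claw=[1,1,1,1])

```text
t: 24.85
position: [598.1, 34.2, 23.9]
eef_rot: [0.0, 1.0, -0.001, 0.001]
ft_force: [-1.8, 0.7, 1.6]
grip_width: 0.46
grip_force: 61.0
```

Emit:
play_rows(translation=[[0,0,0],[0,0,0],[0,0,0],[0,0,0],[0,0,-0.2],[0,0,-0.5],[0,0,-0.5],[0,0,0]], angular=[[0,0,0],[0,0,0],[0,0,0],[0,0,0],[0,0,0],[0,0,0],[0,0,0],[0,0,0]], claw=[0,-0.3,-0.7,-1,-1,-1,-1,-1])

```text
t: 25.65
position: [600.3, 34.5, 119.2]
eef_rot: [0.001, 1.0, -0.0, 0.005]
ft_force: [1.8, -0.4, -0.0]
grip_width: 1.006
grip_force: 0.0
```

```bash
python3 d.py 458.5 89 120
```

```text
[600.3  34.5 119.2] yaw of tool y 89.94 tool delta/75 [ 1.892  0.725 -0.032] 1.3297083568071097
```

Emit:
play_rows(translation=[[0.45,0,0],[0.5,0.05,0],[0.5,0.2,0],[0.3,0.25,0],[0.14,0.22,0],[0,0,0],[0,0,0],[0,0,0]], angular=[[0,0,0],[0,0,0],[0,0,0],[0,0,0],[0,0,0],[0,0,-0.025],[0,0,-0.025],[0,0,0]], claw=[-1,-1,-1,-1,-1,-1,-1,-1])

```text
t: 26.45
position: [456.1, 88.6, 113.6]
eef_rot: [-0.079, 0.997, -0.001, 0.002]
ft_force: [0.6, -0.5, 1.1]
grip_width: 1.0
grip_force: 0.0
```

```bash
python3 d.py 458.3 88.5 50; python3 - <<'E'
from h import *
T=cam('top'); 
for z,p in((40,(598,34)),): 
    u,v=proj(T,[*p,z])[0].astype(int)
c,m,a=blob(T,(0,170,110),(5,255,255),[u-15,v-15,u+15,v+15],(172,150,110),(180,255,255),close=5)
print('L top centroid@20',plane(T,m,20),a,cv2.minAreaRect(plane(T,c.reshape(-1,2),40).astype(np.float32)))
E
```

```text
[456.1  88.6 113.6] yaw of tool y 99.06 tool delta/75 [-0.026 -0.005  0.848] 1.271502073077715
L top centroid@20 [[598.85052038  36.90838015]] 224.0 ((597.4471435546875, 36.40557098388672), (39.705692291259766, 39.76900100708008), 89.34922790527344)
```

```bash
python3 - <<'E'
from h import *
for n in('top','scene'):
    f=cam(n); u,v=proj(f,[598,35,40])[0].round().astype(int); k=11
    h=f['hsv'][v-k:v+k+1,u-k:u+k+1].astype(int); w=np.clip(h[...,2]-h[...,1]-60,0,None)*(h[...,2]>200)
    yy,xx=np.mgrid[v-k:v+k+1,u-k:u+k+1]
    if n=='top':
        print('pips',plane(f,[(w*xx).sum()/w.sum(),(w*yy).sum()/w.sum()],40)); print((w>0).astype(int))
    c,m,a=blob(f,(0,170,110),(5,255,255),[u-20,v-15,u+20,v+20],(172,150,110),(180,255,255),close=5)
    print(n,'cent@20',plane(f,m,20),a)
    m=(cv2.inRange(f['hsv'],(0,0,150),(179,90,255)))
    print(-f['T'][:3,:3].T@f['T'][:3,3])
E
```

```text
pips [[597.94650564  36.10942813]]
[[0 0 0 0 0 0 0 0 0 0 0 0 0 0 0 0 0 0 0 0 0 0 0]
 [0 0 0 0 0 0 0 0 0 0 0 0 0 0 0 0 0 0 0 0 0 0 0]
 [0 0 0 0 0 0 0 0 0 0 0 0 0 0 0 0 0 0 0 0 0 0 0]
 [0 0 0 0 0 0 0 0 0 0 0 0 0 0 0 0 0 0 0 0 0 0 0]
 [0 0 0 0 0 0 0 0 0 0 0 0 0 0 0 0 0 0 0 0 0 0 0]
 [0 0 0 0 0 0 0 0 0 0 0 0 0 0 0 0 0 0 0 0 0 0 0]
 [0 0 0 0 0 0 1 1 1 0 0 0 0 1 1 1 1 0 0 0 0 0 0]
 [0 0 0 0 0 1 1 1 1 1 0 0 0 1 1 1 1 0 0 0 0 0 0]
 [0 0 0 0 0 1 1 1 1 0 0 0 0 1 1 1 1 0 0 0 0 0 0]
 [0 0 0 0 0 0 1 1 1 0 0 0 0 1 1 1 1 0 0 0 0 0 0]
 [0 0 0 0 0 0 0 0 0 1 1 1 1 0 0 0 0 0 0 0 0 0 0]
 [0 0 0 0 0 0 0 0 0 1 1 1 1 0 0 0 0 0 0 0 0 0 0]
 [0 0 0 0 0 0 0 0 0 1 1 1 1 0 0 0 0 0 0 0 0 0 0]
 [0 0 0 0 0 0 1 1 0 0 1 1 1 0 1 0 0 0 0 0 0 0 0]
 [0 0 0 0 0 1 1 1 1 0 0 0 0 1 1 1 1 0 0 0 0 0 0]
 [0 0 0 0 0 1 1 1 1 1 0 0 0 1 1 1 1 0 0 0 0 0 0]
 [0 0 0 0 0 1 1 1 1 0 0 0 0 1 1 1 1 0 0 0 0 0 0]
 [0 0 0 0 0 0 1 1 1 0 0 0 0 1 1 1 0 0 0 0 0 0 0]
 [0 0 0 0 0 0 0 0 0 0 0 0 0 0 0 0 0 0 0 0 0 0 0]
 [0 0 0 0 0 0 0 0 0 0 0 0 0 0 0 0 0 0 0 0 0 0 0]
 [0 0 0 0 0 0 0 0 0 0 0 0 0 0 0 0 0 0 0 0 0 0 0]
 [0 0 0 0 0 0 0 0 0 0 0 0 0 0 0 0 0 0 0 0 0 0 0]
 [0 0 0 0 0 0 0 0 0 0 0 0 0 0 0 0 0 0 0 0 0 0 0]]
top cent@20 [[598.80663822  36.86555203]] 223.5
[529.03258557  10.7482691  995.46207031]
scene cent@20 [[595.69209986  30.85875725]] 369.0
[1240.70198006  188.82141215  761.0103825 ]
```

Emit:
play_rows(translation=[[-0.026,-0.01,0.4],[0,0,0.4],[0,0,0.25],[0,0,0.12],[0,0,0],[0,0,0]], angular=[[0,0,0],[0,0,0],[0,0,0],[0,0,0],[0,0,0],[0,0,0]], claw=[-1,-1,-1,-1,-1,-1])

```text
t: 27.2
position: [459.1, 87.9, 26.2]
eef_rot: [-0.078, 0.997, -0.001, 0.001]
ft_force: [-0.2, 0.2, -0.5]
grip_width: 1.0
grip_force: 0.0
```

```bash
python3 d.py 458.3 88 20
```

```text
[459.1  87.9  26.2] yaw of tool y 98.91 tool delta/75 [0.01  0.004 0.083] 1.0336060317397902
```

Emit:
play_rows(translation=[[0,0,0.08],[0,0,0],[0,0,0],[0,0,0],[0,0,0],[0,0,0],[0,0,0],[0,0,0]], angular=[[0,0,0],[0,0,0],[0,0,0],[0,0,0],[0,0,0],[0,0,0],[0,0,0],[0,0,0]], claw=[-1,-0.6,-0.2,0.1,0.3,0.45,0.6,1], grip_force=40)

```text
t: 28.0
position: [458.9, 87.9, 21.6]
eef_rot: [-0.078, 0.997, -0.001, 0.001]
ft_force: [-1.1, 0.7, 5.8]
grip_width: 0.273
grip_force: 39.0
```

Emit:
play_rows(translation=[[0,0,0],[0,0,0],[0,0,0],[0,0,-0.1],[0,0,-0.4],[0,0,-0.4],[0,0,-0.4],[0,0,0]], angular=[[0,0,0],[0,0,0],[0,0,0],[0,0,0],[0,0,0],[0,0,0],[0,0,0],[0,0,0]], claw=[1,1,1,1,1,1,1,1])

```text
t: 28.8
position: [459.9, 88.1, 122.1]
eef_rot: [-0.078, 0.997, -0.001, 0.003]
ft_force: [0.0, -0.3, -0.5]
grip_width: 0.275
grip_force: 39.6
```

```bash
python3 d.py 598 34.2 80; python3 - <<'E'
from h import *
S=cam('scene'); p=observe()['position']; u,v=proj(S,p)[0].astype(int); print(u,v)
c,m,a=blob(S,(0,150,90),(6,255,255),[u-20,v-15,u+20,v+25],(170,150,90),(180,255,255),close=3)
print(m,a,cv2.boundingRect(c)); h=c.reshape(-1,2)
for dz in(-4,-6,-8,-10): print(dz,plane(S,m,p[2]+dz))
E
```

```text
[459.9  88.1 122.1] yaw of tool y 98.92 tool delta/75 [-1.705 -0.995  0.572] 0.9115435832911388
299 144
[299.10714286 147.15646259] 98.0 (294, 141, 11, 14)
-4 [[465.14687012  87.6212327 ]]
-6 [[462.73989895  87.30715326]]
-8 [[460.33292778  86.99307382]]
-10 [[457.92595661  86.67899438]]
```

Emit:
play_rows(translation=[[0,0,0],[0,0,0],[-0.1,-0.25,0],[-0.3,-0.25,0],[-0.45,-0.15,0],[-0.45,-0.07,0],[-0.35,0,0],[-0.19,0,0]], angular=[[0,0,0.025],[0,0,0.0245],[0,0,0],[0,0,0],[0,0,0],[0,0,0],[0,0,0],[0,0,0]], claw=[1,1,1,1,1,1,1,1])

```text
t: 29.65
position: [598.5, 33.7, 117.8]
eef_rot: [0.0, 1.0, -0.001, 0.0]
ft_force: [-0.9, -0.5, -0.4]
grip_width: 0.27
grip_force: 39.6
```

Emit:
play_rows(translation=[[0,0,0],[0,0,0]], angular=[[0,0,0],[0,0,0]], claw=[1,1])

```text
t: 29.85
position: [595.5, 34.2, 117.9]
eef_rot: [-0.001, 1.0, -0.001, -0.001]
ft_force: [-0.0, -0.0, -0.7]
grip_width: 0.27
grip_force: 39.6
```

```bash
python3 d.py 598 34.2 75
```

```text
[595.5  34.2 117.9] yaw of tool y 90.07 tool delta/75 [-0.034  0.002  0.572] 1.019194803763384
```

Emit:
play_rows(translation=[[-0.034,0,0.15],[0,0,0.25],[0,0,0.15],[0,0,0.05],[0,0,0],[0,0,0]], angular=[[0,0,0],[0,0,0],[0,0,0],[0,0,0],[0,0,0],[0,0,0]], claw=[1,1,1,1,1,1])

```text
t: 30.45
position: [599.5, 34.2, 74.3]
eef_rot: [-0.001, 1.0, -0.001, 0.001]
ft_force: [-0.2, -0.3, -0.4]
grip_width: 0.271
grip_force: 39.6
```

```bash
python3 d.py 598 34.2 62.5
```

```text
[599.5  34.2  74.3] yaw of tool y 90.07 tool delta/75 [ 0.02  -0.     0.157] 0.9822208010915056
```

Emit:
play_rows(translation=[[0.018,0,0.06],[0,0,0.05],[0,0,0.03],[0,0,0],[0,0,0]], angular=[[0,0,0],[0,0,0],[0,0,0],[0,0,0],[0,0,0]], claw=[1,1,1,1,1])

```text
t: 30.95
position: [598.1, 34.1, 63.5]
eef_rot: [-0.001, 1.0, -0.001, 0.0]
ft_force: [0.8, -0.0, -0.1]
grip_width: 0.276
grip_force: 39.6
```

```bash
python3 d.py 598 34.2 61.6; python3 - <<'E'
from h import *
S=cam('scene'); u,v=proj(S,[598,34,40])[0].astype(int)
cv2.imwrite('pics/g7.png',cv2.resize(S['color'][v-40:v+30,u-45:u+45,::-1],(630,490),interpolation=cv2.INTER_CUBIC))
E
```

```text
[598.1  34.1  63.5] yaw of tool y 90.06 tool delta/75 [0.001 0.001 0.025] 0.971997502810349
```

View pics/g7.png

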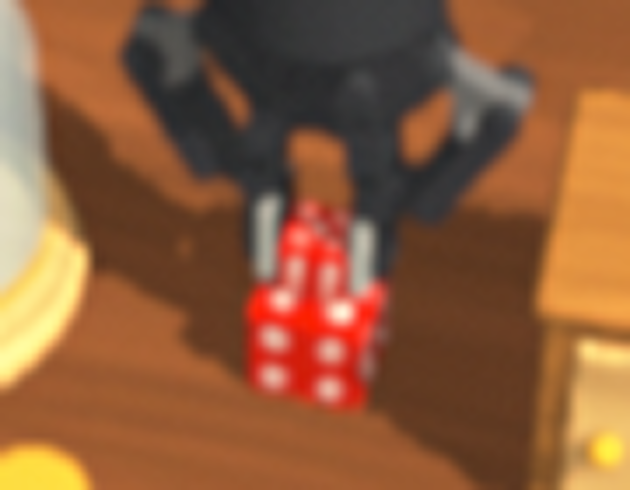

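Emit:
play_rows(translation=[[0,0,0.012],[0,0,0.01],[0,0,0.004],[0,0,0]], angular=[[0,0,0],[0,0,0],[0,0,0],[0,0,0]], claw=[1,1,1,1])

```text
t: 31.4
position: [598.1, 34.1, 61.7]
eef_rot: [-0.001, 1.0, -0.001, 0.001]
ft_force: [-0.5, -0.2, 1.9]
grip_width: 0.274
grip_force: 40.0
```

Emit:
play_rows(translation=[[0,0,0],[0,0,0],[0,0,0],[0,0,0],[0,0,-0.1],[0,0,-0.5],[0,0,-0.6],[0,0,-0.6]], angular=[[0,0,0],[0,0,0],[0,0,0],[0,0,0],[0,0,0],[0,0,0],[0,0,0],[0,0,0]], claw=[0.35,0.1,-0.4,-1,-1,-1,-1,-1])

```text
t: 32.2
position: [597.5, 34.6, 198.2]
eef_rot: [-0.001, 1.0, -0.001, -0.0]
ft_force: [1.5, -0.7, 0.1]
grip_width: 0.999
grip_force: 0.0
```

Emit:
play_rows(translation=[[0.5,0,-0.3],[0.6,0,0],[0.5,0,0],[0.3,0.5,0],[0,0.6,0],[0,0.6,0],[0,0.6,0],[0,0,0]], angular=[[0,0,0],[0,0,0],[0,0,0],[0,0,0],[0,0,0],[0,0,0],[0,0,0],[0,0,0]], claw=[-1,-1,-1,-1,-1,-1,-1,-1])

```text
t: 33.0
position: [454.8, 213.8, 219.6]
eef_rot: [-0.005, 1.0, 0.001, 0.002]
ft_force: [0.3, -0.3, 0.3]
grip_width: 0.999
grip_force: 0.0
```

```bash
python3 - <<'E'
from h import *
T=cam('top');S=cam('scene')
cv2.imwrite('pics/end.png',np.hstack([cv2.resize(T['color'][150:250,140:340,::-1],(500,250)),cv2.resize(S['color'][100:250,150:330,::-1],(300,250))]))
# cloche knob in top
u,v=proj(T,[597,-115,182])[0].round().astype(int)
c,m,a=blob(T,(17,120,225),(30,255,255),[u-9,v-9,u+10,v+10]); print('knob@182',plane(T,m,182),a,plane(T,cv2.minEnclosingCircle(c)[0],182))
u,v=proj(T,[598,35,64])[0].round().astype(int);k=5
h=T['hsv'][v-k:v+k+1,u-k:u+k+1].astype(int); print(u,v); print(h[...,1])
E
```

```text
knob@182 [[ 594.77955871 -108.98846235]] 117.0 [[ 594.25798142 -110.00860251]]
238 200
[[211 217 212 215 218 212 170 187 211 169 186]
 [196 196 155 179 217 199 118 128 170  96 136]
 [192 127  44 103 202 178  41  43 122 100 137]
 [206 147  78 126 175 175  79  81 150 165 177]
 [215 208 187 154  58 100 158 183 209 216 216]
 [213 211 193 166  67 107 184 203 212 217 214]
 [213 162  92 134 147 169 135 120 162 177 189]
 [201 123  52 110 198 197 113  92 145 164 177]
 [182 152 111 151 211 210 154 139 177 185 195]
 [136 156 184 211 220 218 207 203 185 148 175]
 [138 120 152 205 220 213 212 180 138 140 182]]
```

View pics/end.png

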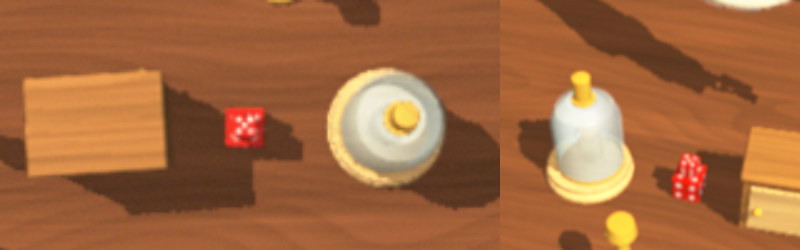

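```bash
python3 - <<'E'
from h import *
T=cam('top')
print('small',plane(T,[237.4,199.5],64),'knob',plane(T,[301.1,195.9],182))
u,v=301,196
print(T['hsv'][v-9:v+10,u-12:u+10,2]);print(T['hsv'][v-9:v+10,u-12:u+10,1])
E
```

```text
small [[598.28764605  35.96157014]] knob [[ 595.92975298 -111.41852467]]
[[239 238 238 237 236 235 235 234 234 235 234 234 234 229 222 194 175 171
  179 185 193 193]
 [238 238 237 237 236 236 234 234 235 236 235 236 236 235 233 225 203 179
  173 174 181 182]
 [240 239 239 238 239 239 238 237 237 238 238 236 237 238 235 235 230 210
  182 176 174 176]
 [240 240 239 242 241 240 238 241 246 248 248 237 239 245 234 227 235 233
  212 183 174 177]
 [240 240 242 240 239 230 230 245 251 252 253 248 247 250 247 242 242 240
  232 202 178 178]
 [239 239 238 234 231 222 243 251 247 247 252 252 251 250 251 251 249 242
  237 221 187 177]
 [237 236 230 225 225 243 252 248 232 249 253 253 251 250 250 250 251 248
  240 231 205 183]
 [232 232 225 221 220 249 249 229 226 253 254 253 252 251 250 249 250 250
  238 235 223 191]
 [228 230 225 226 231 250 243 217 229 254 254 253 253 252 251 250 249 248
  236 236 232 196]
 [226 228 226 232 243 252 242 212 226 254 254 253 252 252 252 251 249 248
  233 234 236 204]
 [224 228 232 234 248 253 238 198 210 253 254 253 252 252 252 251 251 248
  224 230 235 206]
 [22
[... 1808 characters left out ...]
2 162 161 161 164 164 165 164
   98  38  29  36]
 [ 29  25  25  28  70 143 169 179 176 175 174 164 163 165 164 166 172 159
   60  30  31  39]
 [ 29  29  29  28  44 112 157 173 175 173 178 177 174 170 177 176 176 113
   40  29  37  42]
 [ 31  33  29  27  28  69 136 166 175 177 177 177 179 178 178 177 127  62
   34  30  46  43]
 [ 32  33  31  29  27  35  78 128 156 174 179 178 180 169 170 126  66  36
   29  37  49  43]
 [ 31  33  31  29  28  28  35  57 103 148 160 161 158 126  99  61  34  29
   33  47  52  40]
 [ 33  33  32  33  30  28  29  28  44  64  69  69  66  53  42  33  27  29
   43  52  54  36]
 [ 34  32  32  33  32  34  31  27  27  26  26  27  28  27  28  28  33  44
   55  55  55  36]]
```

```bash
python3 -c "
from cell import *
print(job_done())"
```

```text
the job is handed in; nothing more can be done
None
```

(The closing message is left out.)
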